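# Cock the spring hinge and pin it open

## Robot

A 7-joint arm with a two-finger parallel gripper is mounted at the origin on the work surface. World frame = base frame: x ahead of the robot, y to its left, z up, the work surface at z = 0. Lengths are in m, angles in rad, forces in N, time in s.
With the tool pointing down it reaches from about 0.4 to 0.85 m from the base axis. Payload 4.5 kg.
Tool frame: the origin (TCP) lies midway between the tips of the shut fingers; the grasp point (between the pads) lies 19 mm behind it; z points along the fingers, y is the line along which they close (so a half turn about z gives the same grasp; the last joint's range is limited). The gripper opens to 88 mm and grips with 3 to 60 N. Pads are 18 mm wide; open, the fingers measure 123 mm over their backs; the gripper's body (75 mm by 187 mm) begins 45 mm behind the grasp point.
Start: joints at [1.169, 0.689, -0.195, 1.565, 0.157, 0.902, -0.215], TCP at [0.264, -0.567, 0.218] pointing down, gripper open.
Joint ranges: [-3.01, 3.01], [-0.46, 2.08], [-1.47, 1.51], [0.13, 2.56], [-1, 4.14], [0.04, 2.09], [-2.66, 2.66]. Speed limits (rad/s): [2.57, 2.57, 3.14, 3.14, 3.14, 3.14, 3.14].

## Interface

Orientations are given as a unit quaternion [x, y, z, w].
In Python, from plant import r gives the robot as it stands.
- The arm moves only by the tool carry_out, never from a script. Its argument "plan" is a list of rows, each an object with "rot": the turn, a rotation vector about the tool's x, y, z in rad, a list of three; "xyz": the shift along the tool's x, y, z in m, a list of three; "grip": the closure in counts, from 0 (fully open) to 255 (shut). In form: [{"rot": [wx, wy, wz], "xyz": [dx, dy, dz], "grip": grip}, ...]. A call has 1 to 8 rows; each row is the pose to reach, as a shift and turn from the pose commanded when the call began, along the tool's axes at that moment; what a row does not reach only later rows make up. A row lasts 1/12 s, in which the tool goes at most 41.7 mm and 7.16 degrees, less where a joint would pass 70% of its speed; a pose out of reach is approached as far as the arm can. A call with a gripper value outside its range is refused whole. The fingers move at their own pace and stop on an object; "squeeze" is the grip in N (left out, the last holds). Time passes only in rows, so rows that repeat a pose let the fingers close. It gives the time, the measured TCP pose, the force, the opening and the grip force at its end, in the units of the state.
- r.get_state(): the state, without advancing time (a new reading comes with each control period).
- r.snapshot(name): name is "scene" or "top"; returns the picture (480x640x3 uint8, red, green, blue); there is no depth.
- r.camera_params(name): a dict with "fx", "fy", "cx", "cy" (pixels), "position" and "attitude" of the camera in the world. Camera axes: x right, y down, z forward; pixel columns grow to the right and rows downward; lengths in m; the calibration is good to about 2 mm. A picture is of the moment at which its call begins. camera_params takes no time and is no camera call.
- r.finish_job(): hands the job in; it is judged then, once.
The state is a dict: "clock": time; "q": joint angles; "qd": joint speeds; "joint_torque": joint torques, N m; "tool_pos": TCP position; "eef_rot": TCP orientation; "contact_force": force on the tool from outside, world axes, zero at the start; "moment": the same for the moment, N m; "opening": opening from 0.0 (shut) to 1.0 (fully open); "finger_force": force on a finger pad.
Only numpy, scipy, OpenCV 4.12 (cv2) and the standard library are available. Lean on these libraries where they do the work, as an engineer would, in place of code of your own. Each camera call takes 0.05 s, during which the arm holds its last target. There are 200 camera calls.

## Task

The spring hinge has to be held open before it is welded to a gate. Take the long plain round pin (the tallest of the three things there) out of the wooden block, push the hinge strap round against its spring (the pin itself, held in the gripper, can do the pushing) until the pin is over the funnel-mouthed socket, and lower the pin fully down into it, so that when you let go the pin stands there and the strap rests wound against it.

Things in the scene. Friction and masses are not known exactly. Their poses are not given: they have to be found in the camera images.
- pin_center (a point): Mid-height of the loose round steel pin: 16 mm thick, 150 long, no head, foot tapered over 5 mm, 250 g; z along it, up. Stands upright in a wooden block 45 mm high (3 holes 20 wide, 37 deep, 85 apart; foot 8 mm above bench) beside a square bar (top 128 above bench) and a short bolt, not wanted. Grip firmly about 45 mm above this point, clear of strap and socket; best to close along the push.
- socket_mouth (a point): Centre of the top of the fixed upright steel socket on the stand, 53 mm above the bench. Funnel 46 mm wide inside (54 outside), narrowing over 13 mm to a 20 mm bore, 32 mm deep to the flat base plate: 45 deep in all. A pin fully down has its centre 30 mm above this point and may lean 10 degrees. In the stand's axes it lies 150 mm from the hinge axis, in direction -65 degrees.
- hinge_axis (a point): On the hinge's vertical axis at the strap's mid-height, 72.5 mm above the bench; x, y level along the stand's axes, z up. The fixed stand is a grey plate 240 x 250 x 8 mm with a 45 mm wide spring barrel here, top 122 mm above the bench. A 16 mm stop post, 83 mm high, is 60 mm from the axis on the side of the resting strap away from the socket.
- strap (a joint): Strap angle, rad, counter-clockwise from above: 0 at rest, limit 1.5. A flat bar on edge, 8 mm thick, 60 to 85 mm above the bench (passes over the socket), reaching 215 mm from the axis. At rest it points to the stand's -115 degrees. Spring to 0: 0.2 N m, plus 0.2 per rad (2.6 N at the socket). A pin in the socket stops its return at about 0.8 to 1.0; push it from the side away from the socket.
There are look-alikes about, which are no part of the job. Leave any black or purple look-alike of the part that bears pin_center alone.

How it is judged:
By the outcome, as a careful person would: the job done as asked, in the order asked, and still so for the second after the job is handed in, with the robot touching nothing.
It also fails if it takes over 45 s, if anything falls off the work surface, if the arm or the gripper's body presses on something with over 40 N, if the wrist force passes 120 N, or if a joint passes its speed limit or range.

## Working session

There is one attempt and no reset: what is moved stays moved. The work goes in short steps, Python scripts to look and compute and a tool call to move; the robot and the scene stay as the last step left them, time stands still between calls to the robot, and variables do not carry over. Pictures are saved under pics/ and viewed, at most 10 in all, crops included, and the job is handed in when it is done.

Besides the shell and the picture viewer there is one more tool, called after ">>>" as name([rows], argument=value, ...), one row to a line, values as JSON. carry_out: Moves the arm, as the interface text tells. Its arguments: {"type":"object","properties":{"plan":{"type":"array"},"squeeze":{"type":"number"}},"required":["plan"]}

```bash
mkdir -p pics; ls; python3 - <<'E'
from plant import r
import cv2
for n in("scene","top"):
    cv2.imwrite(f"pics/{n}0.png",r.snapshot(n)[:,:,::-1]); print(n,r.camera_params(n))
print(r.get_state())
E
```

```text
pics
scene {'fx': 616.8584320601475, 'fy': 616.8584320601475, 'cx': 318.1523209801099, 'cy': 240.9186304437568, 'position': array([ 0.89470435, -0.64778838,  1.0079409 ]), 'attitude': array([ 0.915058  ,  0.24611826, -0.08281605, -0.30860356])}
top {'fx': 473.80973246921855, 'fy': 473.80973246921855, 'cx': 321.5082920514726, 'cy': 238.44435206507924, 'position': array([ 0.45257086, -0.05344858,  1.05667186]), 'attitude': array([-0.70602828,  0.70626607, -0.04441992,  0.02718787])}
{'clock': 0.1, 'q': array([ 1.16883001,  0.6898845 , -0.19452514,  1.56624977,  0.15731382,
        0.90251211, -0.2150921 ]), 'qd': array([ 0.00051023, -0.00217747, -0.00037031, -0.00344672, -0.0023264 ,
       -0.00095515, -0.00119197]), 'joint_torque': array([-2.27317782e-03, -5.28492808e+01, -1.27163731e+00, -1.53835237e+01,
       -5.26486861e-02,  1.95467881e-03, -8.16965354e-06]), 'tool_pos': array([ 0.26351408, -0.56605874,  0.21749755]), 'eef_rot': array([ 9.76346302e-01,  2.16211029e-01, -2.43745703e-04, -7.93897952e-04]), 'contact_force': array([0.21714174, 0.3220797 , 0.60981312]), 'moment': array([ 0.0463098 , -0.00293674,  0.02467932]), 'finger_force': 0.0, 'opening': 0.9944426055286745}
```

View pics/scene0.png

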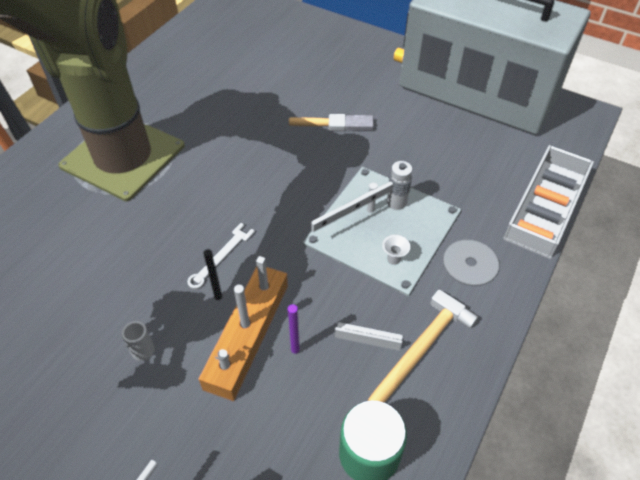

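View pics/top0.png

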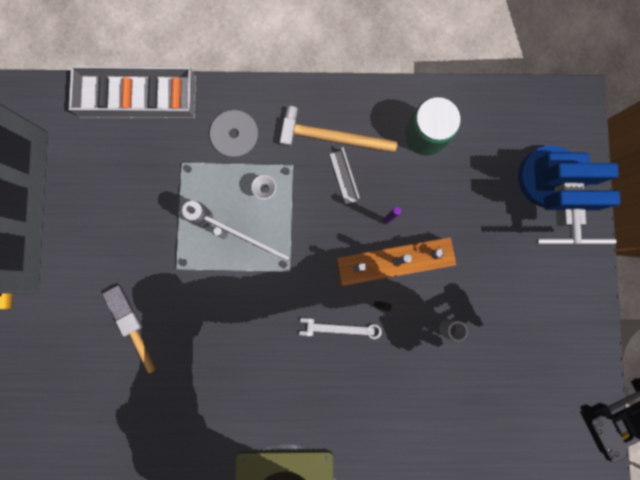

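The block (orange) holds three things with tops near scene (238,290), (262,262), (224,355). The stand plate is around top (235,215), with the barrel at (192,210) and the socket at (263,187). Next I'll enlarge both pictures.

```bash
python3 - <<'E'
import cv2,numpy as np
s=cv2.imread("pics/scene0.png");t=cv2.imread("pics/top0.png")
a=cv2.resize(s[140:400,190:470],(800,743),interpolation=3)
b=cv2.resize(s[240:400,190:310],(450,600),interpolation=3)
c=cv2.resize(t[150:300,165:465],(800,400),interpolation=3)
cv2.imwrite("pics/b.png",b);cv2.imwrite("pics/c.png",c)
E
```

```text
(no output)
```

View pics/b.png

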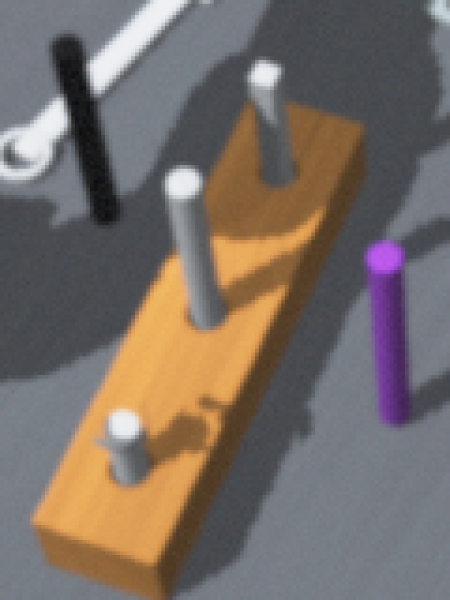

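View pics/c.png

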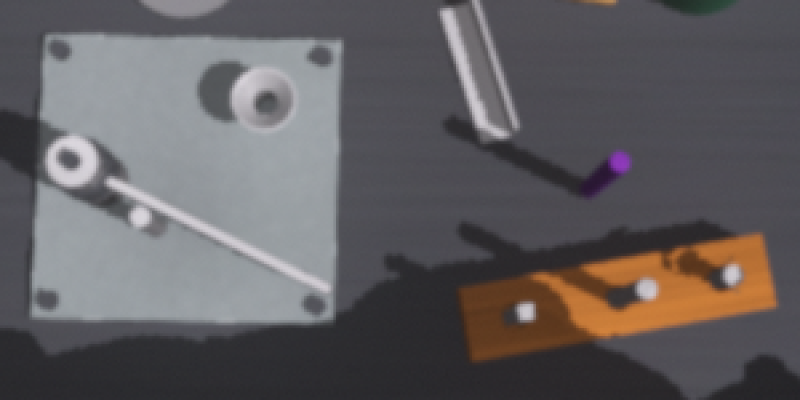

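The round, tall pin is the middle one: top face at scene (238.5,288) and top (407.5,258). The square bar and the bolt stand on either side. Socket, barrel, strap and plate corners are all clear in the top crop.

```bash
cat >h.py <<'E'
import numpy as np
from scipy.spatial.transform import Rotation as R
from plant import r
def ray(n,uv):
    c=r.camera_params(n); d=R.from_quat(c["attitude"]).apply([(uv[0]-c["cx"])/c["fx"],(uv[1]-c["cy"])/c["fy"],1]); return c["position"],d
def atz(n,uv,z):
    p,d=ray(n,uv); return p+d*(z-p[2])/d[2]
def proj(n,P):
    c=r.camera_params(n); v=R.from_quat(c["attitude"]).inv().apply(np.array(P)-c["position"]); return np.array([c["fx"]*v[0]/v[2]+c["cx"],c["fy"]*v[1]/v[2]+c["cy"]])
def tri(a,b):
    (p,d),(q,e)=a,b; s=np.linalg.lstsq(np.c_[d,-e],q-p,rcond=None)[0]; return (p+d*s[0]+q+e*s[1])/2, np.linalg.norm(p+d*s[0]-q-e*s[1])
E
python3 - <<'E'
from h import *
np.set_printoptions(precision=4,suppress=True)
c=lambda u,v:((u+.5)/2.6667-.5+165,(v+.5)/2.6667-.5+150)
b=lambda u,v:((u+.5)/3.75-.5+190,(v+.5)/3.75-.5+240)
print("pin tri",tri(ray("top",c(647,289)),ray("scene",b(183,182))),atz("top",c(647,289),.158),atz("scene",b(183,182),.158))
print("bar",tri(ray("top",c(526,312)),ray("scene",b(267,70))))
S=atz("top",c(263,98),.053);H=atz("top",c(72,161),.122);A=atz("top",c(110,181),.085);B=atz("top",c(328,289),.085)
print("socket",S,atz("scene",(397,245),.053),"hinge",H,atz("scene",(402,167),.122))
an=lambda v:np.degrees(np.arctan2(v[1],v[0]))
print("dist",np.linalg.norm((S-H)[:2]),an(S-H)+65,an(B-A)+115,an(B-H)+115,np.linalg.norm((B-H)[:2]))
K=[atz("top",c(*p),.008) for p in((45,35),(342,40),(333,323),(31,318))]
print(K,[np.linalg.norm(K[i]-K[i-1]) for i in range(4)],an(K[0]-K[3]),an(K[1]-K[2]),an(K[0]-K[1])-90,an(K[3]-K[2])-90)
bl=[atz("top",c(*p),.045) for p in((459,290),(764,234),(778,306),(472,362))]
print("block",bl,an(bl[1]-bl[0]))
print("purple",atz("top",c(619,162),.15))
q=R.from_quat(r.get_state()["eef_rot"]).as_matrix();print(q)
E
```

```text
pin tri (array([ 0.5068, -0.2385,  0.1594]), np.float64(0.0009130892819139565)) [ 0.5065 -0.2391  0.158 ] [ 0.5065 -0.2376  0.158 ]
bar (array([ 0.492 , -0.1545,  0.1313]), np.float64(0.0020901510218098544))
socket [0.6668 0.0468 0.053 ] [0.6675 0.049  0.053 ] hinge [0.6039 0.181  0.122 ] [0.6084 0.1787 0.122 ]
dist 0.14816631457168009 0.0946131912349415 -1.3499944127693055 -1.2307121523832336 0.21049407755447874
[array([0.7296, 0.235 , 0.008 ]), array([ 0.7265, -0.0149,  0.008 ]), array([ 0.4874, -0.0085,  0.008 ]), array([0.4917, 0.2397, 0.008 ])] [np.float64(0.2380249774944728), np.float64(0.249838932968324), np.float64(0.2392552982579048), np.float64(0.24825471907479763)] -1.1443748661779416 -1.5222636341572933 -0.7117979427479781 -0.9917915101317618
block [array([ 0.5125, -0.1109,  0.045 ]), array([ 0.5579, -0.3586,  0.045 ]), array([ 0.4995, -0.3683,  0.045 ]), array([ 0.455, -0.121,  0.045])] -79.6144757436946
purple [ 0.5996 -0.2221  0.15  ]
[[ 0.9065  0.4222 -0.0008]
 [ 0.4222 -0.9065  0.0014]
 [-0.0001 -0.0017 -1.    ]]
```

Everything agrees with the sizes given: pin top at z≈0.159, plate about 239×249 mm, socket–hinge distance 148 mm, and stand yaw about -1°. I'll write a helper that turns a world target into a tool shift and turn.

```bash
cat >>h.py <<'E'
def go(*P,yaw=24.):
    "tool shift and turn to world TCP points, tool y at yaw deg, tool down"
    s=r.get_state(); Q=R.from_quat(s["eef_rot"]); y=np.radians(yaw)
    Y=np.array([np.cos(y),np.sin(y),0]);Z=np.array([0,0,-1.]);T=R.from_matrix(np.c_[np.cross(Y,Z),Y,Z])
    print("t",s["clock"],"tcp",s["tool_pos"].round(4),"F",s["contact_force"].round(1),"open",round(s["opening"],3),"ff",s["finger_force"])
    for p in P: print("xyz",Q.inv().apply(np.array(p)-s["tool_pos"]).round(4),"rot",(Q.inv()*T).as_rotvec().round(3))
E
python3 -c "
from h import *
go((.5065,-.238,.26))
print('black',atz('scene',(190+67.5/3.75-.5,240+45.5/3.75-.5),.15))"
```

```text
t 0.1 tcp [ 0.2635 -0.5661  0.2175] F [0.2 0.3 0.6] open 0.994 ff 0.0
xyz [ 0.3588 -0.1949 -0.0422] rot [-1.000e-03 -1.000e-03 -1.554e+00]
black [ 0.41410577 -0.19871327  0.15      ]
```

>>> carry_out([
  {"rot": [0,0,-1.554],"xyz": [0.359,-0.195,-0.042],"grip": 60},
  {"rot": [0,0,-1.554],"xyz": [0.359,-0.195,-0.042],"grip": 60},
  {"rot": [0,0,-1.554],"xyz": [0.359,-0.195,-0.042],"grip": 60},
  {"rot": [0,0,-1.554],"xyz": [0.359,-0.195,-0.042],"grip": 60},
  {"rot": [0,0,-1.554],"xyz": [0.359,-0.195,-0.042],"grip": 60},
  {"rot": [0,0,-1.554],"xyz": [0.359,-0.195,-0.042],"grip": 60},
  {"rot": [0,0,-1.554],"xyz": [0.359,-0.195,-0.042],"grip": 60},
  {"rot": [0,0,-1.554],"xyz": [0.359,-0.195,-0.042],"grip": 60},
])

```text
clock: 0.77
tool_pos: [0.4617, -0.2983, 0.2524]
eef_rot: [0.751, 0.66, -0.0, -0.0]
contact_force: [0.9, 0.1, 0.5]
opening: 0.765
finger_force: 0.0
```

```bash
python3 -c "
from h import *
go((.5065,-.238,.26)); print(r.get_state()['q'])"
```

```text
t 0.7667 tcp [ 0.4617 -0.2983  0.2524] F [0.9 0.1 0.5] open 0.765 ff 0.0
xyz [ 0.0656  0.0367 -0.0077] rot [-0.001 -0.    -0.548]
[ 0.78241757  0.57604391 -0.48048421  1.74321077  0.32674266  0.90295698
  0.03434165]
```

>>> carry_out([
  {"rot": [0,0,-0.548],"xyz": [0.065,0.0365,-0.008],"grip": 60},
  {"rot": [0,0,-0.548],"xyz": [0.065,0.0365,-0.008],"grip": 60},
  {"rot": [0,0,-0.548],"xyz": [0.065,0.0365,-0.008],"grip": 60},
  {"rot": [0,0,-0.548],"xyz": [0.065,0.0365,-0.008],"grip": 60},
  {"rot": [0,0,-0.548],"xyz": [0.065,0.0365,-0.008],"grip": 60},
  {"rot": [0,0,-0.548],"xyz": [0.065,0.0365,-0.008],"grip": 60},
  {"rot": [0,0,-0.548],"xyz": [0.065,0.0365,-0.008],"grip": 60},
])

```text
clock: 1.35
tool_pos: [0.5058, -0.2407, 0.26]
eef_rot: [0.548, 0.837, -0.0, -0.0]
contact_force: [-0.2, 0.6, 0.4]
opening: 0.762
finger_force: 0.0
```

```bash
python3 -c "
from h import *
import cv2
go((.5065,-.238,.26),(.5065,-.238,.109))
a=r.snapshot('scene')[160:400,140:460,::-1]
cv2.imwrite('pics/d.png',cv2.resize(a,(800,600),interpolation=3))"
```

```text
t 1.35 tcp [ 0.5058 -0.2407  0.26  ] F [-0.2  0.6  0.4] open 0.762 ff 0.0
xyz [ 0.0022  0.0017 -0.    ] rot [-0.    -0.001 -0.008]
xyz [0.0021 0.0018 0.151 ] rot [-0.    -0.001 -0.008]
```

View pics/d.png

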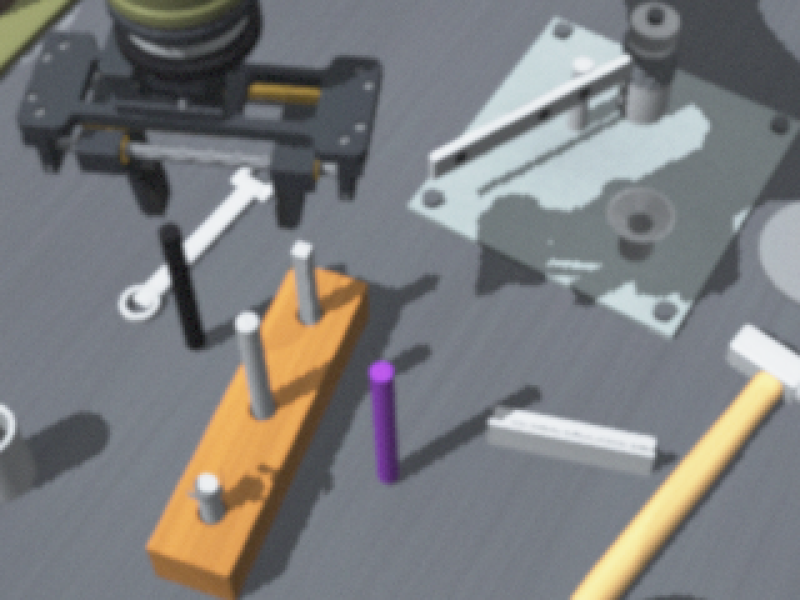

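The gripper is open above and behind the pin, with fingertips at crop (150,210) and (290,225) and the pin top at (247,322). It is clear of the purple and black decoys, so I'll descend.

>>> carry_out([
  {"rot": [0,0,-0.004],"xyz": [0.002,0.002,0.03],"grip": 60},
  {"rot": [0,0,-0.004],"xyz": [0.002,0.002,0.06],"grip": 60},
  {"rot": [0,0,-0.004],"xyz": [0.002,0.002,0.09],"grip": 60},
  {"rot": [0,0,-0.004],"xyz": [0.002,0.002,0.115],"grip": 60},
  {"rot": [0,0,-0.004],"xyz": [0.002,0.002,0.135],"grip": 60},
  {"rot": [0,0,-0.004],"xyz": [0.002,0.002,0.151],"grip": 60},
  {"rot": [0,0,-0.004],"xyz": [0.002,0.002,0.151],"grip": 60},
  {"rot": [0,0,-0.004],"xyz": [0.002,0.002,0.151],"grip": 60},
])

```text
clock: 2.07
tool_pos: [0.5067, -0.2379, 0.109]
eef_rot: [0.546, 0.838, -0.0, -0.001]
contact_force: [0.8, 0.4, 0.4]
opening: 0.767
finger_force: 0.0
```

```bash
python3 -c "
from h import *
go((.5065,-.238,.109))"
```

```text
t 2.0667 tcp [ 0.5067 -0.2379  0.109 ] F [0.8 0.4 0.4] open 0.767 ff 0.0
xyz [ 0.     -0.0002 -0.    ] rot [-0.001 -0.001 -0.003]
```

>>> carry_out([
  {"rot": [0,0,0],"xyz": [0,0,0],"grip": 255},
  {"rot": [0,0,0],"xyz": [0,0,0],"grip": 255},
  {"rot": [0,0,0],"xyz": [0,0,0],"grip": 255},
  {"rot": [0,0,0],"xyz": [0,0,0],"grip": 255},
  {"rot": [0,0,0],"xyz": [0,0,0],"grip": 255},
  {"rot": [0,0,0],"xyz": [0,0,0],"grip": 255},
  {"rot": [0,0,0],"xyz": [0,0,0],"grip": 255},
  {"rot": [0,0,0],"xyz": [0,0,0],"grip": 255},
], squeeze=50)

```text
clock: 2.73
tool_pos: [0.5071, -0.238, 0.1094]
eef_rot: [0.545, 0.838, -0.0, 0.0]
contact_force: [0.3, 0.1, 0.1]
opening: 0.183
finger_force: 0.8
```

>>> carry_out([
  {"rot": [0,0,0],"xyz": [0,0,0],"grip": 255},
  {"rot": [0,0,0],"xyz": [0,0,0],"grip": 255},
  {"rot": [0,0,0],"xyz": [0,0,0],"grip": 255},
  {"rot": [0,0,0],"xyz": [0,0,0],"grip": 255},
])

```text
clock: 3.07
tool_pos: [0.5071, -0.238, 0.1094]
eef_rot: [0.545, 0.838, -0.0, 0.0]
contact_force: [-0.7, 0.2, 1.6]
opening: 0.166
finger_force: 50.0
```

>>> carry_out([
  {"rot": [0,0,0],"xyz": [0,0,-0.015],"grip": 255},
  {"rot": [0,0,0],"xyz": [0,0,-0.035],"grip": 255},
  {"rot": [0,0,0],"xyz": [0,0,-0.06],"grip": 255},
  {"rot": [0,0,0],"xyz": [0,0,-0.085],"grip": 255},
  {"rot": [0,0,0],"xyz": [0,0,-0.105],"grip": 255},
  {"rot": [0,0,0],"xyz": [0,0,-0.117],"grip": 255},
  {"rot": [0,0,0],"xyz": [0,0,-0.117],"grip": 255},
])

```text
clock: 3.65
tool_pos: [0.5085, -0.2381, 0.2285]
eef_rot: [0.545, 0.838, 0.001, 0.002]
contact_force: [1.3, -0.2, -3.1]
opening: 0.168
finger_force: 50.0
```

```bash
python3 -c "
from h import *
import cv2
go((.475,-.09,.227),(.5,.06,.227))
a=r.snapshot('scene')[160:400,140:460,::-1]
cv2.imwrite('pics/e.png',cv2.resize(a,(800,600),interpolation=3))"
```

```text
t 3.65 tcp [ 0.5085 -0.2381  0.2285] F [ 1.3 -0.2 -3.1] open 0.168 ff 49.98219709843397
xyz [0.149  0.0293 0.0011] rot [ 0.003  0.003 -0.002]
xyz [0.2761 0.1129 0.001 ] rot [ 0.003  0.003 -0.002]
```

View pics/e.png

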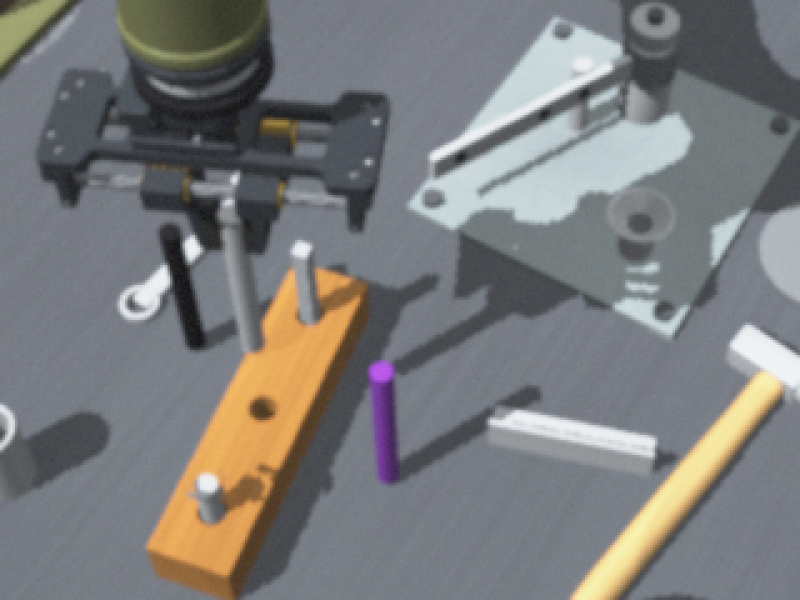

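The pin is out and upright, with its foot at crop (252,347) and the middle hole empty. I'll lift it 30 mm more to clear the square bar, then carry it to the side of the strap away from the socket.

>>> carry_out([
  {"rot": [0,0,0],"xyz": [0.0,0.0,-0.035],"grip": 255},
  {"rot": [0,0,0],"xyz": [0.02,0.003,-0.035],"grip": 255},
  {"rot": [0,0,0],"xyz": [0.055,0.01,-0.035],"grip": 255},
  {"rot": [0,0,0],"xyz": [0.095,0.018,-0.035],"grip": 255},
  {"rot": [0,0,0],"xyz": [0.135,0.026,-0.035],"grip": 255},
  {"rot": [0,0,0],"xyz": [0.17,0.04,-0.035],"grip": 255},
  {"rot": [0,0,0],"xyz": [0.205,0.06,-0.035],"grip": 255},
  {"rot": [0,0,0],"xyz": [0.235,0.083,-0.035],"grip": 255},
])

```text
clock: 4.37
tool_pos: [0.4854, 0.012, 0.2599]
eef_rot: [0.545, 0.838, -0.002, -0.001]
contact_force: [0.4, -0.3, -1.4]
opening: 0.17
finger_force: 50.0
```

>>> carry_out([
  {"rot": [0,0,0],"xyz": [0.025,0.018,0.0],"grip": 255},
  {"rot": [0,0,0],"xyz": [0.041,0.03,0.0],"grip": 255},
  {"rot": [0,0,0],"xyz": [0.041,0.03,0.0],"grip": 255},
  {"rot": [0,0,0],"xyz": [0.041,0.03,0.0],"grip": 255},
  {"rot": [0,0,0],"xyz": [0.041,0.03,0.0],"grip": 255},
])

```text
clock: 4.78
tool_pos: [0.4977, 0.0587, 0.26]
eef_rot: [0.546, 0.838, -0.002, -0.001]
contact_force: [0.1, 0.0, -2.6]
opening: 0.167
finger_force: 50.0
```

```bash
python3 -c "
from h import *
import cv2
go((.5,.06,.159))
print(r.get_state()['q'])
a=r.snapshot('scene')[100:340,240:560,::-1]
cv2.imwrite('pics/f.png',cv2.resize(a,(800,600),interpolation=3))"
```

```text
t 4.7833 tcp [0.4977 0.0587 0.26  ] F [ 0.1  0.  -2.6] open 0.167 ff 49.980341233313084
xyz [0.0003 0.003  0.101 ] rot [-0.003  0.    -0.003]
[ 0.19799469  0.52794575 -0.63865665  1.86145321  0.39890097  0.88615223
 -0.21751311]
```

View pics/f.png

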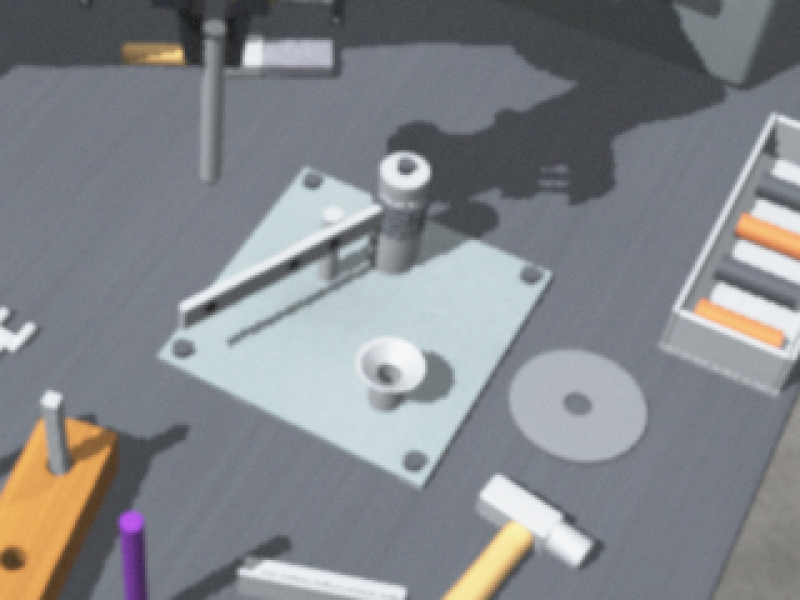

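The pin hangs upright, foot at crop (209,180), clear of the strap (tip (183,312)). The funnel centre is at crop (391,367). I'll check the socket and foot positions.

```bash
python3 -c "
from h import *
f=lambda u,v:((u+.5)/2.5-.5+240,(v+.5)/2.5-.5+100)
print('socket',atz('scene',f(391,367),.053)); print('foot',atz('scene',f(209,179),.159),'top',atz('scene',f(215,28),.309))
print('hinge',atz('scene',f(405,167),.122))
go((.5,.06,.159))"
```

```text
socket [0.66762046 0.04485228 0.053     ]
foot [0.49639471 0.05927657 0.159     ] top [0.5002935  0.05855124 0.309     ]
hinge [0.60727983 0.17965533 0.122     ]
t 4.8333 tcp [0.4978 0.0583 0.2602] F [ 0.4 -0.1 -2.6] open 0.165 ff 49.980570282787085
xyz [0.0007 0.003  0.1012] rot [-0.003  0.001 -0.004]
```

>>> carry_out([
  {"rot": [0,0,0],"xyz": [0,0.003,0.03],"grip": 255},
  {"rot": [0,0,0],"xyz": [0,0.003,0.06],"grip": 255},
  {"rot": [0,0,0],"xyz": [0,0.003,0.085],"grip": 255},
  {"rot": [0,0,0],"xyz": [0,0.003,0.1],"grip": 255},
  {"rot": [0,0,0],"xyz": [0,0.003,0.1],"grip": 255},
  {"rot": [0,0,0],"xyz": [0,0.003,0.1],"grip": 255},
])

```text
clock: 5.33
tool_pos: [0.5009, 0.06, 0.1608]
eef_rot: [0.546, 0.838, -0.001, -0.001]
contact_force: [0.1, -0.2, -1.9]
opening: 0.163
finger_force: 50.0
```

```bash
python3 -c "
from h import *
go((.585,.035,.16),(.63,.035,.16),(.667,.046,.16))"
```

```text
t 5.3333 tcp [0.5009 0.06   0.1608] F [ 0.1 -0.2 -1.9] open 0.163 ff 49.98080486431718
xyz [-0.0568  0.0669  0.0006] rot [-0.002  0.    -0.004]
xyz [-0.075   0.1081  0.0005] rot [-0.002  0.    -0.004]
xyz [-0.0798  0.1464  0.0004] rot [-0.002  0.    -0.004]
```

>>> carry_out([
  {"rot": [0,0,0],"xyz": [-0.012,0.012,0],"grip": 255},
  {"rot": [0,0,0],"xyz": [-0.024,0.024,0],"grip": 255},
  {"rot": [0,0,0],"xyz": [-0.036,0.037,0],"grip": 255},
  {"rot": [0,0,0],"xyz": [-0.047,0.051,0],"grip": 255},
  {"rot": [0,0,0],"xyz": [-0.057,0.067,0],"grip": 255},
  {"rot": [0,0,0],"xyz": [-0.067,0.085,0],"grip": 255},
  {"rot": [0,0,0],"xyz": [-0.074,0.102,0],"grip": 255},
  {"rot": [0,0,0],"xyz": [-0.075,0.108,0],"grip": 255},
])

```text
clock: 6.0
tool_pos: [0.6326, 0.0354, 0.1626]
eef_rot: [0.547, 0.837, 0.001, 0.001]
contact_force: [-2.1, -0.8, -1.3]
opening: 0.167
finger_force: 50.1
```

```bash
python3 -c "
from h import *
go((.667,.046,.16))"
```

```text
t 6.0 tcp [0.6326 0.0354 0.1626] F [-2.1 -0.8 -1.3] open 0.167 ff 50.09395966306329
xyz [-0.0041  0.0357  0.0027] rot [ 0.002  0.    -0.005]
```

Contact force is about 2.3 N against the push, as expected for the spring. I'll finish the push and look.

>>> carry_out([
  {"rot": [0,0,0],"xyz": [-0.001,0.012,0.001],"grip": 255},
  {"rot": [0,0,0],"xyz": [-0.003,0.024,0.001],"grip": 255},
  {"rot": [0,0,0],"xyz": [-0.004,0.036,0.001],"grip": 255},
  {"rot": [0,0,0],"xyz": [-0.004,0.036,0.001],"grip": 255},
  {"rot": [0,0,0],"xyz": [-0.004,0.036,0.001],"grip": 255},
])

```text
clock: 6.42
tool_pos: [0.6641, 0.047, 0.1608]
eef_rot: [0.545, 0.838, -0.001, -0.0]
contact_force: [-2.5, -1.3, -1.0]
opening: 0.16
finger_force: 50.1
```

```bash
python3 -c "
from h import *
import cv2
go((.667,.046,.109))
a=r.snapshot('scene')[100:340,240:560,::-1]
cv2.imwrite('pics/g.png',cv2.resize(a,(800,600),interpolation=3))"
```

```text
t 6.4167 tcp [0.6641 0.047  0.1608] F [-2.5 -1.3 -1. ] open 0.16 ff 50.13834061101079
xyz [-0.0021  0.0023  0.0518] rot [-0.001  0.    -0.002]
```

View pics/g.png

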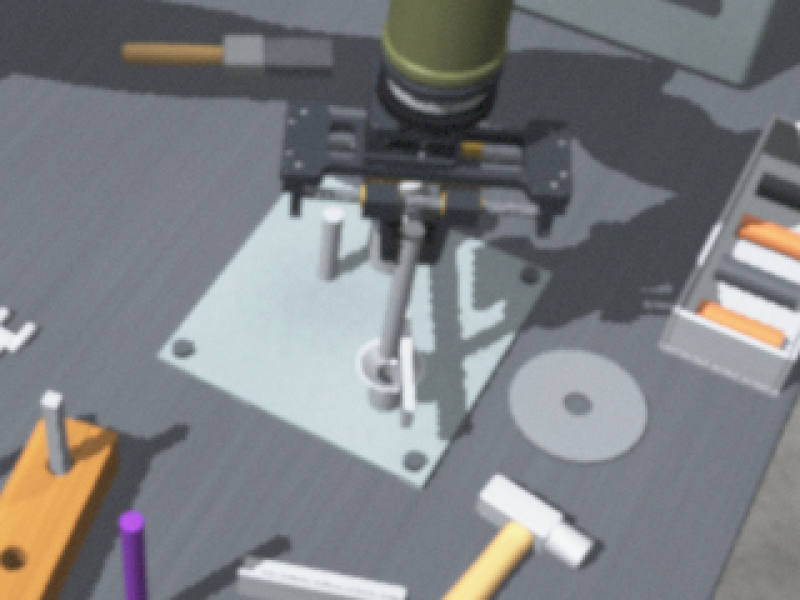

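The pin is over the funnel, foot near crop (391,354), with the strap against its far side (405,370). I'll check whether the pin leans in the grip.

```bash
python3 -c "
from h import *
f=lambda u,v:((u+.5)/2.5-.5+240,(v+.5)/2.5-.5+100)
print('foot',atz('scene',f(391,352),.060),'high',atz('scene',f(413,232),.21))
for z in (.06,.159,.21): print(z,(proj('scene',(.6641,.047,z))-[240,100]+.5)*2.5-.5)
go((.667,.046,.109))"
```

```text
foot [0.66298663 0.05284691 0.06      ] high [0.66739429 0.0438785  0.21      ]
0.06 [389.00245312 357.79668159]
0.159 [402.74345657 274.81982194]
0.21 [410.61255721 227.30122104]
t 6.4667 tcp [0.6637 0.0468 0.1607] F [-2.2 -1.7 -1. ] open 0.166 ff 50.13821471482515
xyz [-0.002   0.0028  0.0517] rot [-0.002  0.    -0.002]
```

>>> carry_out([
  {"rot": [0,0,0],"xyz": [-0.003,0.003,0.0],"grip": 255},
  {"rot": [0,0,0],"xyz": [-0.003,0.003,0.005],"grip": 255},
  {"rot": [0,0,0],"xyz": [-0.003,0.003,0.01],"grip": 255},
  {"rot": [0,0,0],"xyz": [-0.003,0.003,0.015],"grip": 255},
  {"rot": [0,0,0],"xyz": [-0.003,0.003,0.02],"grip": 255},
  {"rot": [0,0,0],"xyz": [-0.003,0.003,0.02],"grip": 255},
])

```text
clock: 6.97
tool_pos: [0.668, 0.0452, 0.1386]
eef_rot: [0.545, 0.838, -0.001, -0.001]
contact_force: [-1.8, -1.6, -4.6]
opening: 0.168
finger_force: 50.1
```

>>> carry_out([
  {"rot": [0,0,0],"xyz": [0,0,0.004],"grip": 255},
  {"rot": [0,0,0],"xyz": [0,0,0.008],"grip": 255},
  {"rot": [0,0,0],"xyz": [0,0,0.012],"grip": 255},
  {"rot": [0,0,0],"xyz": [0,0,0.012],"grip": 255},
])

```text
clock: 7.3
tool_pos: [0.6684, 0.0459, 0.1272]
eef_rot: [0.545, 0.838, -0.001, -0.001]
contact_force: [-2.9, -1.0, -3.4]
opening: 0.164
finger_force: 50.1
```

It's in the bore with no resistance. I'll continue to about 1 mm above the base (TCP z 0.109 puts the foot at 0.008).

>>> carry_out([
  {"rot": [0,0,0],"xyz": [0,0,0.004],"grip": 255},
  {"rot": [0,0,0],"xyz": [0,0,0.008],"grip": 255},
  {"rot": [0,0,0],"xyz": [0,0,0.012],"grip": 255},
  {"rot": [0,0,0],"xyz": [0,0,0.015],"grip": 255},
  {"rot": [0,0,0],"xyz": [0,0,0.017],"grip": 255},
  {"rot": [0,0,0],"xyz": [0,0,0.017],"grip": 255},
  {"rot": [0,0,0],"xyz": [0,0,0.017],"grip": 255},
])

```text
clock: 7.88
tool_pos: [0.6686, 0.0458, 0.1107]
eef_rot: [0.545, 0.838, -0.0, -0.0]
contact_force: [-2.6, -0.4, -3.2]
opening: 0.168
finger_force: 50.1
```

>>> carry_out([
  {"rot": [0,0,0],"xyz": [0,0,0.001],"grip": 255},
  {"rot": [0,0,0],"xyz": [0,0,0.002],"grip": 255},
  {"rot": [0,0,0],"xyz": [0,0,0.002],"grip": 255},
  {"rot": [0,0,0],"xyz": [0,0,0.002],"grip": 255},
])

```text
clock: 8.22
tool_pos: [0.6691, 0.046, 0.1094]
eef_rot: [0.545, 0.838, 0.0, 0.0]
contact_force: [-2.0, -0.9, -1.6]
opening: 0.17
finger_force: 50.1
```

Force is lifting slightly at the base. I'll release slowly, then rise straight up.

>>> carry_out([
  {"rot": [0,0,0],"xyz": [0,0,0],"grip": 200},
  {"rot": [0,0,0],"xyz": [0,0,0],"grip": 180},
  {"rot": [0,0,0],"xyz": [0,0,0],"grip": 150},
  {"rot": [0,0,0],"xyz": [0,0,0],"grip": 120},
  {"rot": [0,0,0],"xyz": [0,0,0],"grip": 90},
  {"rot": [0,0,0],"xyz": [0,0,0],"grip": 60},
  {"rot": [0,0,0],"xyz": [0,0,0],"grip": 60},
  {"rot": [0,0,0],"xyz": [0,0,0],"grip": 60},
])

```text
clock: 8.88
tool_pos: [0.6694, 0.0462, 0.1095]
eef_rot: [0.545, 0.838, 0.0, 0.0]
contact_force: [0.5, 0.5, -0.0]
opening: 0.724
finger_force: 0.0
```

>>> carry_out([
  {"rot": [0,0,0],"xyz": [0,0,-0.02],"grip": 60},
  {"rot": [0,0,0],"xyz": [0,0,-0.05],"grip": 60},
  {"rot": [0,0,0],"xyz": [0,0,-0.085],"grip": 60},
  {"rot": [0,0,0],"xyz": [0,0,-0.12],"grip": 60},
  {"rot": [0,0,0],"xyz": [0.03,-0.03,-0.14],"grip": 60},
  {"rot": [0,0,0],"xyz": [0.05,-0.06,-0.14],"grip": 60},
  {"rot": [0,0,0],"xyz": [0.06,-0.09,-0.14],"grip": 60},
  {"rot": [0,0,0],"xyz": [0.06,-0.11,-0.14],"grip": 60},
])

```text
clock: 9.55
tool_pos: [0.5407, 0.0586, 0.2504]
eef_rot: [0.543, 0.84, 0.0, -0.0]
contact_force: [0.5, 0.4, -0.1]
opening: 0.761
finger_force: 0.0
```

```bash
python3 -c "
from h import *
import cv2
go()
a=r.snapshot('scene')[100:340,240:560,::-1]
cv2.imwrite('pics/i.png',cv2.resize(a,(800,600),interpolation=3))
for z in (.008,.083,.158): print(z,(proj('scene',(.667,.0455,z))-[240,100]+.5)*2.5-.5)"
```

```text
t 9.55 tcp [0.5407 0.0586 0.2504] F [ 0.5  0.4 -0.1] open 0.761 ff 0.0
0.008 [384.94865831 399.93226341]
0.083 [394.62745692 342.38744523]
0.158 [405.34827153 278.64737252]
```

View pics/i.png

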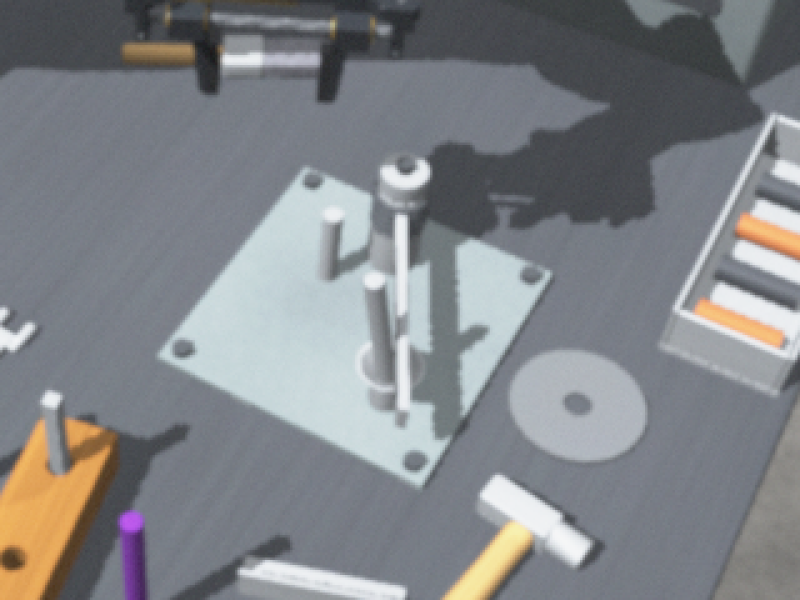

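The pin stands in the socket with its top at crop (375,281), and the strap rests wound against it, tip (403,420). It leans toward the rest side, so I'll work out how much and check that it is steady.

```bash
python3 -c "
from h import *
import cv2
f=lambda u,v:((u+.5)/2.5-.5+240,(v+.5)/2.5-.5+100)
t=atz('scene',f(375,281),.157);d=t-[.667,.0455,.008];print(t,np.degrees(np.arctan2(np.hypot(*d[:2]),d[2])))
s=[r.snapshot('scene')[100:340,240:560].astype(int) for _ in range(12)]
print(abs(s[0]-s[-1])[60:180,100:200].max(), abs(s[0]-cv2.resize(cv2.imread('pics/i.png'),(320,240),interpolation=3)[:,:,::-1])[60:180,100:200].mean())
t=r.snapshot('top')[:,:,::-1]; print(proj('top',(.667,.0455,.158)))
cv2.imwrite('pics/j.png',cv2.resize(t[150:300,165:345],(720,600),interpolation=3))"
```

```text
[0.64880731 0.03336652 0.157     ] 8.34929176297225
51 1.8483055555555556
[258.66144067 174.86078368]
```

View pics/j.png

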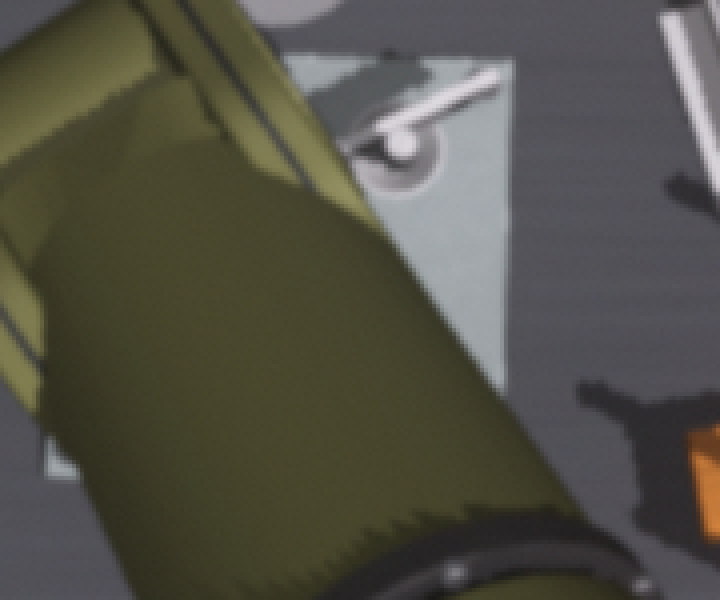

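The pin is in the funnel with the strap against it, top crop (403,145). It leans about 8°, which is the bore's own clearance and under the 10° allowed. I'll hand it in.

```bash
python3 -c "
from plant import r
print(r.finish_job())"
```

```text
the job is handed in; nothing more can be done
None
```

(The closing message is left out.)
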